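# Turn the tumbler over and hold it down on the glass rinser

## Task

Rinse the white tumbler that stands mouth-up on the table: turn it over and press it mouth-down, straight and centred, onto the sprung star of the glass rinser until the star is fully down on its stop. Finish while still holding the tumbler pressed down at the stop, so that the star does not spring back, but without leaning on it hard. Leave the carafe, the mug and the jar where they are.

Things in the scene. Friction and masses are not known exactly. Their poses are not given: they have to be found in the camera images.
- tumbler: White ceramic tumbler, no handle: twelve-sided straight prism, 62 mm across flats (64 over corners), 92 mm tall, walls 4 mm, floor 7 mm, 0.14 to 0.28 kg. Origin: centre of its outer underside; z runs from base to mouth (up at the start, down when turned over); x is square to a flat, with a flat every 30 degrees, so on its side it lies on a flat and does not roll off.
- tumbler_rim (a point): Centre of the tumbler's mouth, in the plane of the rim, 92 mm along the tumbler's z from its origin.
- rinser: Glass rinser fixed to the table: low stainless drip tray with slotted grid, 150 mm (its x) by 220 mm (its y), rim 24 mm high, grid 22 mm. Origin: on the table under the star's axis, near one end of the tray: the tray reaches 75 mm from it to -y, 145 mm to +y and 75 mm either way in x.
- star_top (a point): Black plastic spray star of the rinser, on a vertical sprung stem: six flat arms 9 mm wide, 6 mm thick, 96 mm over the tips, round a hub (radius 16 mm, narrowing upward) that stands 9 mm above the arms and goes inside the tumbler's mouth. This point: on its axis, level with the tops of the arms, where the rim presses; 40 mm above the table when up, 30 mm when fully down.
- valve (a joint): How far the star is pressed straight down, in m: 0 up, 0.010 fully down on its hard stop. The spring pushes back with about 4 N at first touch and 10 N at the stop, beyond which nothing gives; the tumbler's own weight does not press it down. It springs up when let go.
- carafe: Glass carafe with a black pump top and a thin bent spout, 120 mm wide, 328 mm tall; origin at the centre of its underside. Stays where it is.
- mug: Blue mug with handle, 82 mm wide, 92 mm tall; origin at the centre of its underside. Stays where it is.
- jar: Amber glass jar with a wooden cap, 72 mm wide, 110 mm tall; origin at the centre of its underside. Stays where it is.
Not all that is in view belongs to the job. Several things have the shape of the tumbler; the one meant has the colours described above.

How it is judged:
On the way:
1. the tumbler has been turned mouth-down (angle between tumbler's own z axis and vertical above 2.9 rad), for 0.2 s.
At the end, for the whole second after the job is handed in: The robot still holds the tumbler mouth-down (within 10 degrees of straight), centred on the star within 12 mm, still, its rim pressing the star down to the stop (within 1 mm) with less than 40 N, and neither arm nor fingers touch the rinser (value of joint valve above 0.009 m and angle between tumbler's own z axis and vertical above 2.97 rad and horizontal distance between tumbler_rim and star_top below 0.012 m and contact force between tumbler and rinser between 6 and 40 N and contact force between the fingers and tumbler above 2 N and contact force between each of the arm, the fingers and rinser below 0.5 N and linear speed of tumbler below 0.02 m/s); the arm keeps its last pose, push and grip.
It fails at once if the carafe, the mug or the jar is pushed more than 30 mm (distance of any of carafe, mug, jar from where it was at the start of the episode above 0.03 m).
It fails at once if the tumbler is forced onto the rinser with more than 80 N (contact force between tumbler and rinser above 80 N).
It also fails if it takes over 58 s, if anything falls off the work surface, if the arm or the gripper's body presses on something with over 40 N, if the wrist force passes 120 N, or if a joint passes its speed limit or range.

## Robot

A 6-joint arm with a two-finger parallel gripper is mounted at the origin on the work surface. World frame = base frame: x ahead of the robot, y to its left, z up, the work surface at z = 0. Lengths are in m, angles in rad, forces in N, time in s.
With the tool pointing down it reaches from about 0.225 to 0.725 m from the base axis. Payload 3.1 kg.
Tool frame: the origin (TCP) lies midway between the tips of the shut fingers; the grasp point (between the pads) lies 19 mm behind it; z points along the fingers, y is the line along which they close (so a half turn about z gives the same grasp; the last joint's range is limited). The gripper opens to 85 mm and grips with 20 to 120 N. Pads are 22 mm wide; open, the fingers measure 114 mm over their backs; the gripper's body (76 mm by 85 mm) begins 54 mm behind the grasp point. The pads swing forward as they close: fully open they stand 13 mm farther back than shut.
Start: joints at [1.118, 0.048, 0.099, 1.622, 0, 1.443], TCP at [0.168, 0.498, 0.231] pointing down, gripper open.
Joint ranges: [-2.91, 2.91], [-0.99, 1.94], [-1.21, 1.42], [-2.12, 2.29], [-1.49, 1.47], [-3.14, 3.14]. Speed limits (rad/s): [2.79, 2.79, 3.14, 3.14, 3.14, 3.14].

## Interface

Orientations are given as [roll, pitch, yaw] about the fixed x, y, z axes, in that order (R = Rz(yaw) Ry(pitch) Rx(roll)).
In Python, from bench import r gives the robot as it stands.
- The arm moves only by the tool play_rows, never from a script. Its argument "commands" is a list of rows, each a list of 7 numbers: the shift along the tool's x, y, z scaled (see below), then the turn, a rotation vector about the tool's x, y, z scaled (see below), then the closure, from 0 (fully open) to 1 (shut). In form: [[x, y, z, rx, ry, rz, grip], ...]. A call has 1 to 12 rows; each row is the pose to reach, as a shift and turn from the pose commanded when the call began, along the tool's axes at that moment, turning the shorter way round; what a row does not reach only later rows make up. The controller multiplies each number of a shift by 500 mm and each number of a turn by 180 degrees. A row lasts 1/8 s, in which the tool goes at most 62.5 mm and 10.7 degrees, less where a joint would pass 70% of its speed; a pose out of reach is approached as far as the arm can. A call with a number of a shift or a turn outside -1 to 1 is refused whole. A call with a gripper value outside its range is refused whole. The fingers move at their own pace and stop on an object; "squeeze" is the grip in N (left out, the last holds). Time passes only in rows, so rows that repeat a pose let the fingers close. It gives the time, the measured TCP pose, the force, the opening and the grip force at its end, in the units of the state.
- r.read_state(): the state, without advancing time (a new reading comes with each control period).
- r.grab_frame(name): name is "scene" or "side" or "wrist"; returns the picture (420x560x3 uint8, red, green, blue); there is no depth.
- r.calibration(name): a dict with "fx", "fy", "cx", "cy" (pixels), "R" (3x3) and "t" (3): a world point X has camera coordinates R X + t. Camera axes: x right, y down, z forward; pixel columns grow to the right and rows downward; lengths in m; the calibration is good to about 2 mm. A picture is of the moment at which its call begins: read the wrist's pose just before it. calibration takes no time and is no camera call; for the wrist camera it gives the pose at the moment of the call.
- r.job_done(): hands the job in; it is judged then, once.
The state is a dict: "time": time; "q": joint angles; "qvel": joint speeds; "effort": joint torques, N m; "position": TCP position; "orientation": TCP orientation; "contact_force": force on the tool from outside, world axes, zero at the start; "ft_torque": the same for the moment, N m; "gripper_width": finger opening in m; "grasp_force": force on a finger pad.
Only numpy, scipy, OpenCV 4.12 (cv2) and the standard library are available. Lean on these libraries where they do the work, as an engineer would, in place of code of your own. Each camera call takes 0.05 s, during which the arm holds its last target. There are 200 camera calls.

## Working session

There is one attempt and no reset: what is moved stays moved. The work goes in short steps, Python scripts to look and compute and a tool call to move; the robot and the scene stay as the last step left them, time stands still between calls to the robot, and variables do not carry over. Pictures are saved under pics/ and viewed, at most 10 in all, crops included, and the job is handed in when it is done.

Besides the shell and the picture viewer there is one more tool, called in YAML: its name, and indented under it one key for each argument. play_rows: Moves the arm, as the interface text tells. Shifts and turns lie within -1 to 1; 1 stands for 500 mm of shift or 180 degrees of turn. Its arguments: {"type":"object","properties":{"commands":{"type":"array","items":{"type":"array","items":{"type":"number"}}},"squeeze":{"type":"number"}},"required":["commands"]}

```bash
mkdir -p pics; ls; python3 - <<'E'
from bench import r
import cv2,numpy as np
a=r.grab_frame("scene");b=r.grab_frame("side")
np.save("a.npy",a);np.save("b.npy",b)
cv2.imwrite("pics/a.png",a[:,:,::-1]);cv2.imwrite("pics/b.png",b[:,:,::-1])
for n in("scene","side"):
    c=r.calibration(n);print(n,c["fx"],c["fy"],c["cx"],c["cy"],(-np.array(c["R"]).T@c["t"]).round(3),np.round(c["R"],3).tolist())
print(r.read_state())
E
```

```text
pics
scene 437.67158973911734 437.67158973911734 277.4191262260664 203.09674260986358 [ 0.678 -0.846  0.978] [[0.996, 0.085, -0.005], [0.059, -0.733, -0.678], [-0.061, 0.675, -0.735]]
side 389.1415843883399 389.1415843883399 280.15969562971776 205.49374685870686 [ 0.423 -0.684  0.526] [[0.96, -0.278, 0.002], [-0.146, -0.512, -0.847], [0.237, 0.813, -0.532]]
{'time': 0.1, 'q': array([1.11819172e+00, 4.86787485e-02, 9.77536073e-02, 1.62201207e+00,
       7.00179451e-06, 1.44299238e+00]), 'qvel': array([-0.00014997, -0.00074693,  0.00576155, -0.00017057,  0.00075596,
       -0.00118847]), 'effort': array([ 2.51997859e-03, -3.39851224e+01,  3.20935571e+01,  1.58775022e-02,
       -1.28894026e-04,  6.56025314e-07]), 'position': array([0.1673047 , 0.49704216, 0.2302327 ]), 'orientation': array([-3.13947012e+00, -2.79813643e-04,  2.81679169e+00]), 'contact_force': array([ 0.01603126, -0.02518095, -0.39970277]), 'ft_torque': array([-0.0383514 ,  0.02100779, -0.08798371]), 'grasp_force': 0.0, 'gripper_width': 0.08541113017377601}
```

View pics/a.png

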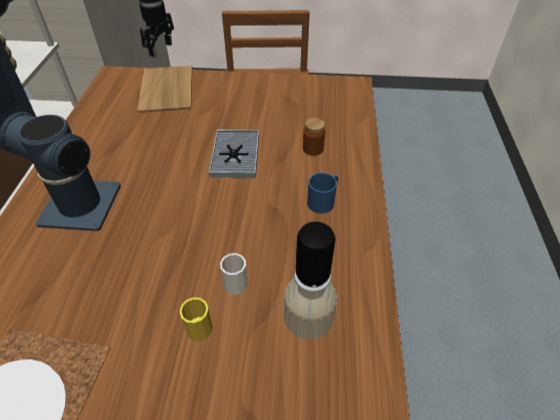

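View pics/b.png

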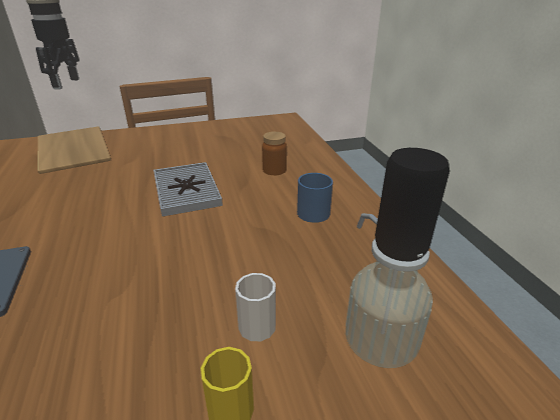

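Scene view: white tumbler with rim at about (234,265), yellow tumbler at (197,318), carafe (311,290), mug (321,193), jar (314,137), star at (233,153). Side view: tumbler rim at (256,286), star at (186,184).

```bash
cat > h.py <<'E'
from bench import r
import cv2,numpy as np
def ray(n,uv,z,c=None):
    c=c or r.calibration(n);R=np.array(c["R"]);o=-R.T@np.array(c["t"])
    d=R.T@np.array([(uv[0]-c["cx"])/c["fx"],(uv[1]-c["cy"])/c["fy"],1.]);return (o+d*(z-o[2])/d[2])
def proj(n,X):
    c=r.calibration(n);p=np.array(c["R"])@np.array(X)+np.array(c["t"]);return c["fx"]*p[0]/p[2]+c["cx"],c["fy"]*p[1]/p[2]+c["cy"]
E
python3 - <<'E'
from h import *
for n,f,roi,rs in(("scene","a",(215,245,255,305),(205,125,265,180)),("side","b",(230,265,285,345),(150,160,225,215))):
    im=np.load(f+".npy");hsv=cv2.cvtColor(im,cv2.COLOR_RGB2HSV)
    def comp(m,b):
        k=np.zeros(m.shape,np.uint8);k[b[1]:b[3],b[0]:b[2]]=m[b[1]:b[3],b[0]:b[2]]
        nn,l,s,c=cv2.connectedComponentsWithStats(k);i=1+np.argmax(s[1:,4]);return (l==i).astype(np.uint8),s[i],c[i]
    m,s,c=comp(((hsv[...,1]<50)&(hsv[...,2]>90)).astype(np.uint8),roi)
    print(n,"tumbler",s,c)
    u=s[0]+s[2]/2-.5
    # top and bottom outline rows -> far rim point, near base point
    ys,xs=np.nonzero(m)
    print(" far rim",ray(n,(u,s[1]),.092).round(4)," near base",ray(n,(u,s[1]+s[3]-1),0).round(4))
    # left-right edge at mid of the height
    d,sd,cd=comp((hsv[...,2]<60).astype(np.uint8),rs)
    print(" star",sd,cd,ray(n,cd,.042).round(4), ray(n,(sd[0]+sd[2]/2-.5,sd[1]+sd[3]/2-.5),.042).round(4))
    t,st,ct=comp(((hsv[...,1]<60)).astype(np.uint8),rs)
    h=cv2.approxPolyDP(cv2.convexHull(cv2.findContours(t,0,1)[0][0]),4,True)[:,0];print(" tray",[(p.tolist(),ray(n,p,.024).round(3)[:2].tolist()) for p in h])
    for nm,uv,z in(("mug",(321,180) if n=="scene" else (315,182),.092),("jar",(315,125) if n=="scene" else(274,138),.11),("carafe",(310,328) if n=="scene" else(386,355),0),("yellow",(195,307) if n=="scene" else (227,365),.092)):
        print(" ",nm,ray(n,uv,z).round(3))
A=np.load("a.npy")[120:310,195:275,::-1];B=np.load("b.npy")
x=np.hstack([cv2.resize(A[0:65],None,fx=5,fy=5,interpolation=cv2.INTER_CUBIC),cv2.resize(B[155:220,150:230,::-1],None,fx=5,fy=5,interpolation=cv2.INTER_CUBIC)])
cv2.imwrite("pics/c.png",x)
E
```

```text
scene tumbler [220 253  27  41 899] [233.68409344 272.77753059]
 far rim [ 0.509  -0.2095  0.092 ]  near base [ 0.5107 -0.2681  0.    ]
 star [219 145  29  18 167] [233.20359281 153.50299401] [0.4391 0.221  0.042 ] [0.4384 0.221  0.042 ]
 tray [([217, 129], [0.358, 0.367]), ([258, 130], [0.502, 0.373]), ([254, 177], [0.517, 0.136]), ([209, 175], [0.374, 0.133])]
  mug [0.723 0.069 0.092]
  jar [0.698 0.303 0.11 ]
  carafe [ 0.71  -0.348  0.   ]
  yellow [ 0.446 -0.365  0.092]
side tumbler [ 235  273   41   68 2368] [255.71959459 305.82981419]
 far rim [ 0.5189 -0.2101  0.092 ]  near base [ 0.5026 -0.2673  0.    ]
 star [168 175  37  19 230] [186.1826087  184.43913043] [0.4361 0.2182 0.042 ] [0.4359 0.2207 0.042 ]
 tray [([205, 162], [0.501, 0.375]), ([222, 204], [0.512, 0.128]), ([162, 214], [0.371, 0.123]), ([153, 170], [0.353, 0.363])]
  mug [0.723 0.055 0.092]
  jar [0.69  0.294 0.11 ]
  carafe [ 0.695 -0.352  0.   ]
  yellow [ 0.446 -0.368  0.092]
```

View pics/c.png

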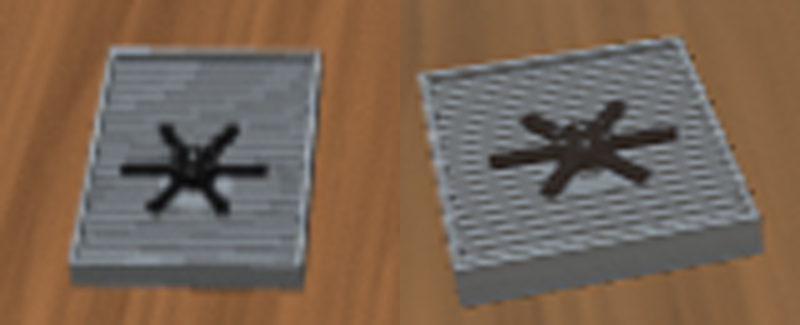

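Crops: six-armed star at its hub (~(194,165) left, (585,145) right), matching the computed star at about (0.437, 0.220). The tumbler is at about (0.510, -0.238). I'll grasp it from the side with a horizontal tool, then flip it by rolling about tool z.

```bash
cat >> h.py <<'E'
from scipy.spatial.transform import Rotation as Ro
def target(psi,pitch=0,roll=0):
    "tool z towards heading psi deg, pitched down by pitch deg, rolled about tool z; roll 0: x down, y left"
    p,t=np.radians([psi,pitch]);y=np.array([-np.sin(p),np.cos(p),0]);z=np.array([np.cos(p)*np.cos(t),np.sin(p)*np.cos(t),-np.sin(t)])
    return Ro.from_matrix(np.c_[np.cross(y,z),y,z])*Ro.from_euler("z",roll,degrees=True)
def rel(pos,rot,p0=None,r0=None):
    s=r.read_state();p0=s["position"] if p0 is None else p0;r0=Ro.from_euler("xyz",s["orientation"]) if r0 is None else r0
    print("rel",(r0.inv().apply(np.array(pos)-p0)/.5).round(4),((r0.inv()*rot).as_rotvec()/np.pi).round(4))
E
python3 - <<'E'
from h import *
c=r.calibration("wrist");s=r.read_state();R0=Ro.from_euler("xyz",s["orientation"])
o=-np.array(c["R"]).T@c["t"];print("cam in tool",R0.inv().apply(o-s["position"]).round(3),"cam axis in tool",R0.inv().apply(np.array(c["R"])[2]).round(3))
rel((.40,0,.30),target(-25,85)); rel((.45,-.05,.30),target(-25,45))
rel((.45,-.21,.25),target(-25,0),(.40,0,.30),target(-25,85))
E
```

```text
cam in tool [ 0.082  0.    -0.141] cam axis in tool [-0.314 -0.     0.949]
rel [-0.7583 -0.7939 -0.1381] [ 0.0009 -0.0278  0.0355]
rel [-0.8849 -0.8567 -0.138 ] [ 0.0133 -0.2498  0.0339]
rel [-0.2584 -0.3384  0.123 ] [ 0.     -0.4722  0.    ]
```

play_rows:
  commands:
    - [0,0,-0.1,0,0,0,0]
    - [-0.2,-0.2,-0.14,0,0,0,0]
    - [-0.4,-0.4,-0.14,0,0,0,0]
    - [-0.6,-0.6,-0.14,0,0,0.03,0]
    - [-0.758,-0.794,-0.138,0,-0.028,0.0355,0]
    - [-0.758,-0.794,-0.138,0,-0.028,0.0355,0]
    - [-0.758,-0.794,-0.138,0,-0.028,0.0355,0]
    - [-0.758,-0.794,-0.138,0,-0.028,0.0355,0]
    - [-0.758,-0.794,-0.138,0,-0.028,0.0355,0]
    - [-0.758,-0.794,-0.138,0,-0.028,0.0355,0]
    - [-0.758,-0.794,-0.138,0,-0.028,0.0355,0]

```text
time: 1.48
position: [0.4004, -0.0026, 0.2992]
orientation: [3.138, 0.086, 2.698]
contact_force: [0.0, 0.6, 0.1]
gripper_width: 0.0855
grasp_force: 0.0
```

```bash
python3 - <<'E'
from h import *
s=r.read_state();print(s["position"],s["q"].round(3),s["time"])
rel((.40,-.16,.30),target(-25,0))
E
```

```text
[ 0.40043791 -0.00257965  0.29916483] [-0.158 -0.33  -0.104  1.714 -0.02   0.284] 1.475
rel [-0.1339 -0.2848  0.0088] [-0.0008 -0.4726 -0.0026]
```

play_rows:
  commands:
    - [-0.13,-0.285,0,0,-0.06,0,0]
    - [-0.134,-0.285,0,0,-0.12,0,0]
    - [-0.134,-0.285,0,0,-0.18,0,0]
    - [-0.134,-0.285,0,0,-0.24,0,0]
    - [-0.134,-0.285,0.009,0,-0.3,0,0]
    - [-0.134,-0.285,0.009,0,-0.36,0,0]
    - [-0.134,-0.285,0.009,0,-0.42,0,0]
    - [-0.134,-0.285,0.009,-0.001,-0.4726,-0.0026,0]
    - [-0.134,-0.285,0.009,-0.001,-0.4726,-0.0026,0]
    - [-0.134,-0.285,0.009,-0.001,-0.4726,-0.0026,0]
    - [-0.134,-0.285,0.009,-0.001,-0.4726,-0.0026,0]

```text
time: 2.85
position: [0.5738, -0.1916, 0.3425]
orientation: [3.039, 1.552, 2.6]
contact_force: [0.2, -0.2, -0.8]
gripper_width: 0.0855
grasp_force: 0.0
```

```bash
python3 - <<'E'
from h import *
s=r.read_state();print(s["position"],s["q"].round(3),s["time"],Ro.from_euler("xyz",s["orientation"]).as_matrix().round(3))
im=r.grab_frame("side");cv2.imwrite("pics/d.png",im[:,:,::-1])
u=np.array([.9063,-.4226,0]);T=np.array([.510,-.238,0])
rel(T-.09*u+[0,0,.15],target(-25,0))
E
```

```text
[ 0.57378172 -0.19164627  0.34249398] [-0.427 -0.99  -1.209 -0.2   -0.012  0.002] 2.85 [[-0.016  0.425  0.905]
 [ 0.01   0.905 -0.425]
 [-1.     0.002 -0.018]]
rel [ 0.3871 -0.1389 -0.2479] [-0.001  -0.0066 -0.0006]
```

View pics/d.png

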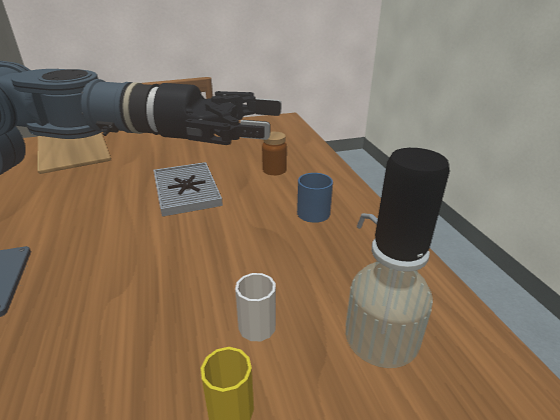

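The picture shows the arm horizontal with joints 2 and 3 at their limits, so it can't retract radially. I'll come in sideways using joint 5, with the wrist near y=0, heading about -80° for the pick and +80° for the place.

```bash
python3 - <<'E'
from h import *
rel((.495,-.11,.30),target(-80,0))
E
```

```text
rel [ 0.0867  0.0811 -0.2102] [ 0.3046 -0.0063  0.0026]
```

play_rows:
  commands:
    - [0,0.01,-0.03,0.05,0,0,0]
    - [0.01,0.02,-0.06,0.1,0,0,0]
    - [0.02,0.04,-0.1,0.15,0,0,0]
    - [0.04,0.06,-0.15,0.2,0,0,0]
    - [0.08,0.08,-0.2,0.25,-0.006,0.0025,0]
    - [0.087,0.081,-0.21,0.305,-0.006,0.0025,0]
    - [0.087,0.081,-0.21,0.305,-0.006,0.0025,0]
    - [0.087,0.081,-0.21,0.305,-0.006,0.0025,0]
    - [0.087,0.081,-0.21,0.305,-0.006,0.0025,0]
    - [0.087,0.081,-0.21,0.305,-0.006,0.0025,0]

```text
time: 4.15
position: [0.5051, -0.1663, 0.2996]
orientation: [-2.705, 1.568, 2.254]
contact_force: [-0.0, -0.5, 0.5]
gripper_width: 0.0853
grasp_force: 0.0
```

```bash
python3 - <<'E'
from h import *
s=r.read_state();print(s["position"],s["q"].round(3),s["time"],Ro.from_euler("xyz",s["orientation"]).as_matrix().round(3))
rel((.495,-.12,.16),target(-80,0))
E
```

```text
[ 0.50508812 -0.16633128  0.29960876] [ 0.166 -0.188 -0.876 -0.657 -1.491  0.029] 4.15 [[-0.002  0.97   0.244]
 [ 0.002  0.244 -0.97 ]
 [-1.    -0.001 -0.002]]
rel [ 0.2794  0.0033 -0.0941] [ 0.0227 -0.0008  0.0004]
```

```bash
cat > k.py <<'E'
from h import *
from scipy.optimize import lsq_linear
q=np.array([[.0487,.0978,1.622],[-.33,-.104,1.714],[-.99,-1.209,-.2],[-.188,-.876,-.657]])
rz=np.array([[np.hypot(.1673,.4970),.2302+.248],[np.hypot(.4004,.0026)-.248*np.cos(1.488),.2992+.248*np.sin(1.488)],[np.hypot(.5738,.1916)-.248,.3425+.248*.018],[.4507,.2996]])
M=[];b=[]
for (a,c,d),(rr,z) in zip(q,rz):
    f=a-c;p=f+d;s,co=np.sin,np.cos
    M+=[[1,0,s(a),co(a),co(f),s(f),co(p)],[0,1,co(a),-s(a),-s(f),co(f),-s(p)]];b+=[rr,z]
M=np.array(M);b=np.array(b)
for free in([1,2,4,6],[1,2,4,5,6],[0,1,2,4,6],[0,1,2,3,4,5,6]):
    x,res,_,sv=np.linalg.lstsq(M[:,free],b,rcond=None);print(free,x.round(3),np.abs(M[:,free]@x-b).max().round(4),sv[-1].round(3))
E
python3 k.py
```

```text
[1, 2, 4, 6] [0.275 0.335 0.491 0.151] 0.0176 0.442
[1, 2, 4, 5, 6] [ 0.307  0.348  0.496 -0.038  0.163] 0.0133 0.392
[0, 1, 2, 4, 6] [0.048 0.275 0.314 0.447 0.127] 0.015 0.21
[0, 1, 2, 3, 4, 5, 6] [-0.091  0.362  0.417 -0.019  0.604 -0.099  0.238] 0.007 0.068
```

```bash
python3 - <<'E'
from h import *
rel((.478,-.17,.13),target(-65,0))
E
```

```text
rel [ 0.3393 -0.0539 -0.0053] [-0.0606 -0.0008  0.0003]
```

play_rows:
  commands:
    - [0,-0.02,0,-0.03,0,0,0]
    - [0.06,-0.054,-0.005,-0.06,0,0,0]
    - [0.12,-0.054,-0.005,-0.06,0,0,0]
    - [0.18,-0.054,-0.005,-0.06,0,0,0]
    - [0.24,-0.054,-0.005,-0.06,0,0,0]
    - [0.3,-0.054,-0.005,-0.06,0,0,0]
    - [0.34,-0.054,-0.005,-0.06,0,0,0]
    - [0.34,-0.054,-0.005,-0.06,0,0,0]
    - [0.34,-0.054,-0.005,-0.06,0,0,0]
    - [0.34,-0.054,-0.005,-0.06,0,0,0]

```text
time: 5.4
position: [0.4791, -0.1702, 0.1314]
orientation: [2.045, 1.567, 0.908]
contact_force: [-0.0, -0.2, 0.0]
gripper_width: 0.0855
grasp_force: 0.0
```

```bash
python3 - <<'E'
from h import *
s=r.read_state();print(s["position"],s["q"].round(3),s["time"],s["contact_force"],Ro.from_euler("xyz",s["orientation"]).as_matrix().round(3))
rel((.478,-.17,.08),target(-65,0))
rel((.478,-.17,.05),target(-65,0))
im=r.grab_frame("side");cv2.imwrite("pics/e.png",im[:,:,::-1])
E
```

```text
[ 0.47912207 -0.17021843  0.1313627 ] [ 0.138  0.186 -1.079 -1.26  -1.275  0.008] 5.4 [-0.02041637 -0.16472812  0.04852445] [[ 0.002  0.907  0.421]
 [ 0.003  0.421 -0.907]
 [-1.     0.003 -0.002]]
rel [ 0.1027 -0.0022 -0.0012] [-0.0007 -0.0005 -0.0009]
rel [ 0.1627 -0.0023 -0.0011] [-0.0007 -0.0005 -0.0009]
```

View pics/e.png

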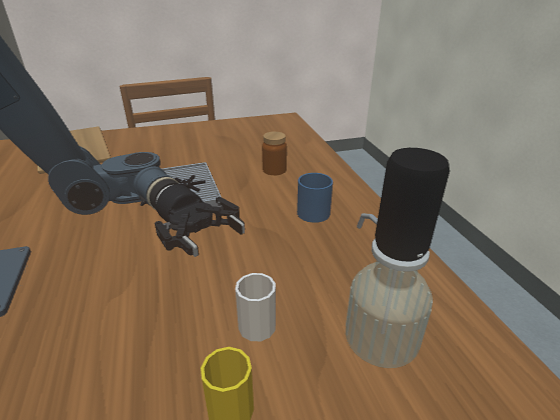

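The gripper is horizontal, facing the tumbler at (256,305). The joint 4 housing at (84,193) sits low, so I'll check its clearance before descending.

```bash
python3 - <<'E'
from h import *
for L in(.10,.13,.16):
  for z in (.131,.08):
    X=np.array([.3747-L*.99,.0547-L*.137,z]);print(L,z,np.round(proj("side",X),1),"px/m",389/(np.array(r.calibration("side")["R"])@X+r.calibration("side")["t"])[2].round(3))
E
python3 -c "
import cv2;i=cv2.imread('pics/e.png');cv2.imwrite('pics/f.png',cv2.resize(i[130:270,30:260],None,fx=3.4,fy=3.4,interpolation=2))"
```

```text
0.1 0.131 [104.8 197.8] px/m 508.4967320261438
0.1 0.08 [110.7 219.3] px/m 491.16161616161617
0.13 0.131 [ 88.3 201.1] px/m 515.9151193633952
0.13 0.08 [ 94.9 222.7] px/m 497.44245524296673
0.16 0.131 [ 71.3 204.4] px/m 522.8494623655914
0.16 0.08 [ 78.6 226.2] px/m 504.5395590142672
```

View pics/f.png

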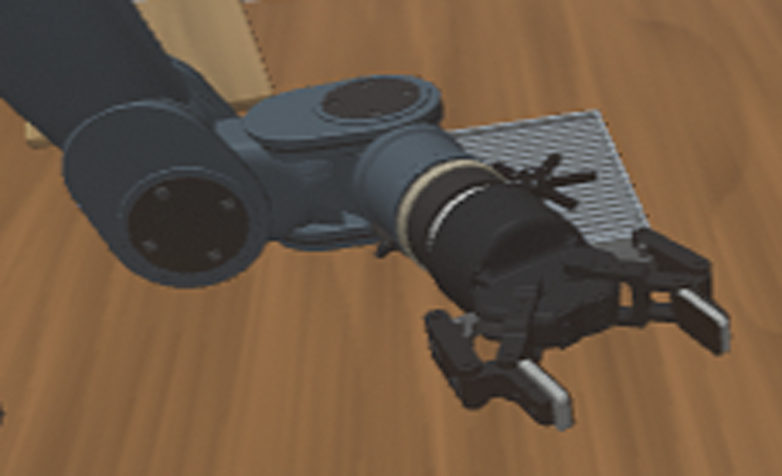

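play_rows:
  commands:
    - [0.03,0,0,0,0,0,0]
    - [0.06,0,0,0,0,0,0]
    - [0.09,0,0,0,0,0,0]
    - [0.12,0,0,0,0,0,0]
    - [0.135,0,0,0,0,0,0]
    - [0.145,0,0,0,0,0,0]
    - [0.15,0,0,0,0,0,0]
    - [0.154,0,0,0,0,0,0]
    - [0.154,0,0,0,0,0,0]
    - [0.154,0,0,0,0,0,0]

```text
time: 6.7
position: [0.4779, -0.1703, 0.0522]
orientation: [-2.512, 1.567, 2.634]
contact_force: [1.2, 0.5, -0.5]
gripper_width: 0.0856
grasp_force: 0.0
```

```bash
python3 - <<'E'
from h import *
s=r.read_state();print(s["position"],s["q"].round(3),s["time"],s["contact_force"],Ro.from_euler("xyz",s["orientation"]).as_matrix().round(3))
d=np.array([.4226,-.9063,0])
rel(np.array([.510,-.238,.054])+.025*d,target(-65,0))
E
```

```text
[ 0.47793782 -0.17033607  0.05220087] [ 0.139  0.544 -0.987 -1.52  -1.276  0.008] 6.7 [ 1.16461541  0.45038199 -0.47055898] [[-0.003  0.907  0.42 ]
 [ 0.002  0.42  -0.907]
 [-1.    -0.002 -0.003]]
rel [-0.0042  0.0014  0.1997] [-0.0008 -0.001   0.0007]
```

No contact. I'll advance and close.

play_rows:
  commands:
    - [-0.003,0,0.03,0,0,0,0]
    - [-0.004,0.001,0.06,0,0,0,0]
    - [-0.004,0.001,0.1,0,0,0,0]
    - [-0.004,0.001,0.14,0,0,0,0]
    - [-0.004,0.001,0.18,0,0,0,0]
    - [-0.004,0.001,0.2,0,0,0,0]
    - [-0.004,0.001,0.2,0,0,0,0]
    - [-0.004,0.001,0.2,0,0,0,0]
  squeeze: 50

```text
time: 7.7
position: [0.5209, -0.2604, 0.0544]
orientation: [-2.934, 1.568, 2.212]
contact_force: [0.1, 0.1, -0.9]
gripper_width: 0.0849
grasp_force: 0.0
```

play_rows:
  commands:
    - [0,0,0,0,0,0,0.15]
    - [0,0,0,0,0,0,0.25]
    - [0,0,0,0,0,0,0.3]
    - [0,0,0,0,0,0,0.4]
    - [0,0,0,0,0,0,0.6]
    - [0,0,0,0,0,0,1]
    - [0,0,0,0,0,0,1]
    - [0,0,0,0,0,0,1]
    - [0,0,0,0,0,0,1]
    - [0,0,0,0,0,0,1]

```text
time: 8.95
position: [0.5209, -0.2608, 0.0543]
orientation: [-2.933, 1.568, 2.213]
contact_force: [0.7, 0.3, -0.9]
gripper_width: 0.062
grasp_force: 54.3
```

```bash
python3 - <<'E'
from h import *
s=r.read_state();print(s["position"],s["q"].round(3),s["time"],s["contact_force"],s["gripper_width"],s["grasp_force"])
im=r.grab_frame("side");cv2.imwrite("pics/g.png",im[:,:,::-1])
E
```

```text
[ 0.52086905 -0.26082995  0.05434872] [-0.108  0.55  -0.934 -1.479 -1.029  0.004] 8.95 [ 0.71641112  0.2642495  -0.91059784] 0.061952480669436455 54.258493445813656
```

View pics/g.png

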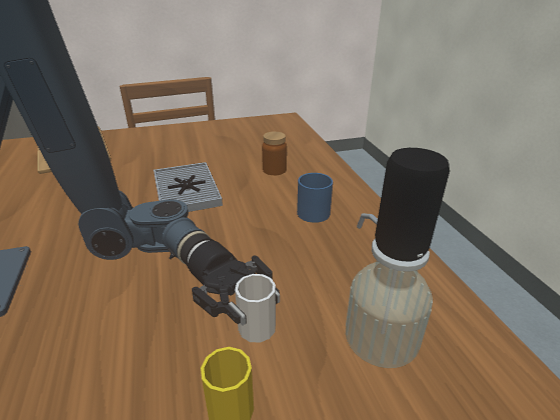

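The tumbler is gripped on its flats, opening 62.0 mm. Now lift, then roll.

play_rows:
  commands:
    - [-0.02,0,0,0,0,0,1]
    - [-0.06,0,0,0,0,0,1]
    - [-0.12,0,0,0,0,0,1]
    - [-0.18,0,0,0,0,0,1]
    - [-0.24,0,-0.02,0,0,0,1]
    - [-0.3,0,-0.05,0,0,0,1]
    - [-0.34,0,-0.1,0,0,0,1]
    - [-0.36,0,-0.12,0,0,0,1]
    - [-0.36,0,-0.12,0,0,0,1]
    - [-0.36,0,-0.12,0,0,0,1]

```text
time: 10.25
position: [0.4953, -0.207, 0.2332]
orientation: [-2.476, 1.566, 2.669]
contact_force: [1.0, -0.3, -2.1]
gripper_width: 0.0621
grasp_force: 54.7
```

play_rows:
  commands:
    - [0,0,0,0,0,0.05,1]
    - [0,0,0,0,0,0.1,1]
    - [0,0,0,0,0,0.15,1]
    - [0,0,0,0,0,0.2,1]
    - [0,0,0,0,0,0.25,1]
    - [0,0,0,0,0,0.3,1]
    - [0,0,0,0,0,0.35,1]
    - [0,0,0,0,0,0.4,1]
    - [0,0,0,0,0,0.45,1]
    - [0,0,0,0,0,0.5,1]
    - [0,0,0,0,0,0.5,1]
    - [0,0,0,0,0,0.5,1]

```text
time: 11.75
position: [0.4957, -0.2071, 0.2335]
orientation: [1.574, 0.005, 0.433]
contact_force: [0.4, -0.5, -1.8]
gripper_width: 0.0626
grasp_force: 54.7
```

play_rows:
  commands:
    - [0,0,0,0,0,0.05,1]
    - [0,0,0,0,0,0.1,1]
    - [0,0,0,0,0,0.15,1]
    - [0,0,0,0,0,0.2,1]
    - [0,0,0,0,0,0.25,1]
    - [0,0,0,0,0,0.3,1]
    - [0,0,0,0,0,0.35,1]
    - [0,0,0,0,0,0.4,1]
    - [0,0,0,0,0,0.45,1]
    - [0,0,0,0,0,0.48,1]
    - [0,0,0,0,0,0.494,1]
    - [0,0,0,0,0,0.494,1]

```text
time: 13.25
position: [0.4959, -0.2068, 0.2343]
orientation: [1.697, -1.549, 0.307]
contact_force: [0.1, 0.2, -2.5]
gripper_width: 0.0621
grasp_force: 54.7
```

```bash
python3 - <<'E'
from h import *
s=r.read_state();print(s["position"],s["q"].round(3),s["time"],s["contact_force"],s["gripper_width"],s["grasp_force"],Ro.from_euler("xyz",s["orientation"]).as_matrix().round(3))
d=np.array([np.cos(np.radians(65)),np.sin(np.radians(65)),0]);S=np.array([.437,.220,.20])
for psi in (0,):rel((.6,-.03,.28),target(psi,0,178.5))
E
```

```text
[ 0.49587196 -0.20682698  0.23427636] [ 0.034 -0.252 -1.105 -0.846 -1.171  3.127] 13.25 [ 0.0754196   0.19093813 -2.47196165] 0.062095047080902535 54.732706770300865 [[ 0.021 -0.907  0.42 ]
 [ 0.007 -0.42  -0.907]
 [ 1.     0.021 -0.003]]
rel [ 0.098  -0.3355 -0.2337] [ 0.3619  0.0094 -0.0018]
```

```bash
python3 - <<'E'
from h import *
s=r.read_state();p0=s["position"];R0=Ro.from_euler("xyz",s["orientation"])
W=np.array([.385,.012,.234])
for base in((p0,R0),):
  for psi in(-50,-35,-20,-5,5):
    rel(W+.248*np.array([np.cos(np.radians(psi)),np.sin(np.radians(psi)),0]),target(psi,0,178.8))
b=(W+.248*np.array([np.cos(np.radians(5)),np.sin(np.radians(5)),0]),target(5,0,178.8))
for psi in(20,35,50,65,75):
    rel(W+.248*np.array([np.cos(np.radians(psi)),np.sin(np.radians(psi)),0]),target(psi,0,178.8),*b)
E
```

```text
rel [ 0.0018 -0.1123 -0.0116] [0.0842 0.0027 0.0001]
rel [ 0.0043 -0.2318 -0.0615] [ 1.675e-01  4.400e-03 -1.000e-04]
rel [ 0.0062 -0.3343 -0.1406] [ 2.508e-01  6.100e-03 -2.000e-04]
rel [ 0.0076 -0.4128 -0.2435] [ 3.341e-01  7.900e-03 -3.000e-04]
rel [ 0.0082 -0.4491 -0.322 ] [ 0.3897  0.009  -0.0004]
rel [ 0.0027 -0.1283 -0.0169] [0.0833 0.0017 0.    ]
rel [ 0.0052 -0.2479 -0.0665] [0.1666 0.0035 0.    ]
rel [ 0.0073 -0.3506 -0.1453] [0.2499 0.0052 0.    ]
rel [ 0.009  -0.4295 -0.248 ] [0.3333 0.007  0.    ]
rel [ 0.0098 -0.466  -0.3264] [0.3888 0.0081 0.    ]
```

play_rows:
  commands:
    - [0,-0.06,0,0.042,0.001,0,1]
    - [0.002,-0.112,-0.012,0.084,0.003,0,1]
    - [0.003,-0.174,-0.033,0.126,0.0035,0,1]
    - [0.004,-0.232,-0.062,0.1675,0.0044,0,1]
    - [0.005,-0.285,-0.098,0.21,0.005,0,1]
    - [0.006,-0.334,-0.141,0.251,0.006,0,1]
    - [0.007,-0.376,-0.19,0.293,0.007,0,1]
    - [0.008,-0.413,-0.244,0.334,0.008,0,1]
    - [0.008,-0.449,-0.322,0.39,0.009,0,1]
    - [0.008,-0.449,-0.322,0.39,0.009,0,1]
    - [0.008,-0.449,-0.322,0.39,0.009,0,1]

```text
time: 14.62
position: [0.6476, 0.033, 0.2347]
orientation: [1.525, -1.551, 1.703]
contact_force: [-0.3, 0.9, -2.3]
gripper_width: 0.062
grasp_force: 54.8
```

play_rows:
  commands:
    - [0.001,-0.065,-0.003,0.042,0.001,0,1]
    - [0.003,-0.128,-0.017,0.083,0.002,0,1]
    - [0.004,-0.19,-0.038,0.125,0.003,0,1]
    - [0.005,-0.248,-0.067,0.167,0.0035,0,1]
    - [0.006,-0.302,-0.103,0.208,0.004,0,1]
    - [0.007,-0.351,-0.145,0.25,0.005,0,1]
    - [0.008,-0.393,-0.195,0.292,0.006,0,1]
    - [0.009,-0.43,-0.248,0.333,0.007,0,1]
    - [0.01,-0.466,-0.326,0.389,0.008,0,1]
    - [0.01,-0.466,-0.326,0.389,0.008,0,1]
    - [0.01,-0.466,-0.326,0.389,0.008,0,1]

```text
time: 16.0
position: [0.4739, 0.2912, 0.2359]
orientation: [1.474, -1.547, 2.934]
contact_force: [0.8, -0.6, -2.6]
gripper_width: 0.0619
grasp_force: 57.2
```

```bash
python3 - <<'E'
from h import *
s=r.read_state();print(s["position"],s["q"].round(3),s["time"],s["contact_force"],s["grasp_force"],Ro.from_euler("xyz",s["orientation"]).as_matrix().round(3))
rel((.4435,.244,.13),target(75,0,178.8))
im=r.grab_frame("side");im2=r.grab_frame("scene");np.save("s1.npy",im);np.save("s2.npy",im2)
cv2.imwrite("pics/i.png",np.hstack([cv2.resize(im[80:230,110:260],(400,400)),cv2.resize(im2[80:200,180:300],(400,400))])[:,:,::-1])
E
```

```text
[0.4739082  0.29120342 0.23589435] [-0.202 -0.213 -1.086 -0.895  1.468  3.14 ] 16.0 [ 0.81538116 -0.58275521 -2.60078298] 57.191498167812824 [[-0.023  0.953  0.301]
 [ 0.005 -0.301  0.954]
 [ 1.     0.024  0.002]]
rel [-0.2108 -0.0346 -0.1088] [ 0.0139 -0.0004  0.0009]
```

View pics/i.png

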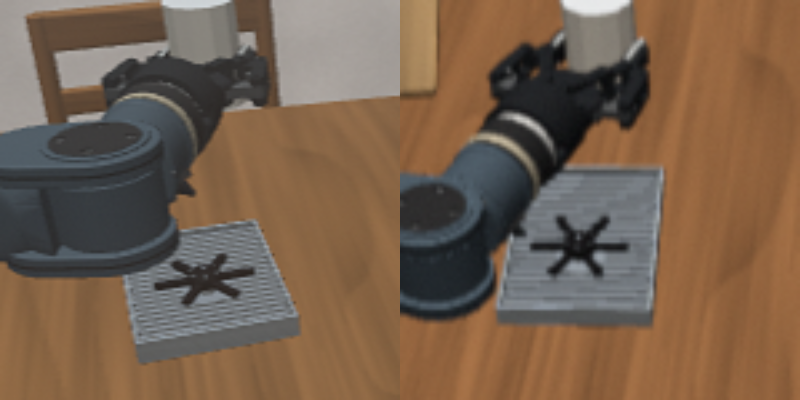

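Both pictures show the tumbler held inverted at the upper right, beyond the star. Joint 5 is at its limit here. A fit of the wrist geometry shows that approaching the star with heading about -25° is much roomier, so I'll swing back that way.

```bash
cat > w.py <<'E'
from h import *
s=r.read_state();b=(s["position"],Ro.from_euler("xyz",s["orientation"]))
def tcp(t):
    f=.375;q1=-.2+t*1.124;q5=1.45-t*2.80;F=f+.315*np.cos(q5);l=.0665+.315*np.sin(q5)
    return np.array([F*np.cos(q1)-l*np.sin(q1),F*np.sin(q1)+l*np.cos(q1),.245]),np.degrees(q1+q5)
for k,t in enumerate(np.linspace(0,1,19)[1:],1):
    p,psi=tcp(t);R=target(psi,0,178);print(k,p.round(3),psi.round(1),end=" ");rel(p,R,*b)
    if k==9:b=(p,R)
E
python3 w.py
```

```text
1 [0.507 0.303 0.245] 66.3 rel [0.0168 0.0564 0.0433] [-0.0343 -0.0017 -0.0037]
2 [0.532 0.314 0.245] 60.9 rel [0.0158 0.0969 0.0786] [-0.0639 -0.0026 -0.0038]
3 [0.554 0.322 0.245] 55.6 rel [0.0149 0.1336 0.1073] [-0.0936 -0.0034 -0.0038]
4 [0.573 0.327 0.245] 50.3 rel [0.0141 0.166  0.1294] [-0.1232 -0.0043 -0.0038]
5 [0.588 0.331 0.245] 44.9 rel [0.0134 0.1939 0.145 ] [-0.1528 -0.0052 -0.0038]
6 [0.6   0.331 0.245] 39.6 rel [0.0128 0.2167 0.1541] [-0.1825 -0.006  -0.0038]
7 [0.609 0.33  0.245] 34.3 rel [0.0124 0.2343 0.1568] [-0.2121 -0.0069 -0.0038]
8 [0.614 0.327 0.245] 28.9 rel [0.0122 0.2462 0.1532] [-0.2417 -0.0077 -0.0038]
9 [0.616 0.321 0.245] 23.6 rel [0.012  0.2523 0.1436] [-0.2713 -0.0086 -0.0038]
10 [0.613 0.314 0.245] 18.3 rel [-0.0004  0.0116 -0.0102] [-0.0296 -0.001   0.    ]
11 [0.607 0.305 0.245] 12.9 rel [-0.0008  0.0232 -0.0287] [-0.0592 -0.0021  0.    ]
12 [0.597 0.294 0.245] 7.6 rel [-0.0012  0.0346 -0.0554] [-0.0889 -0.0031  0.    ]
13 [0.584 0.282 0.245] 2.3 rel [-0.0016  0.0454 -0.0902] [-0.1185 -0.0041 -0.    ]
14 [0.566 0.269 0.245] -3.1 rel [-0.0019  0.0553 -0.1329] [-0.1481 -0.0052  0.    ]
15 [0.545 0.255 0.245] -8.4 rel [-0.0022  0.0639 -0.1831] [-0.1777 -0.0062  0.    ]
16 [0.52  0.24  0.245] -13.7 rel [-0.0025  0.0712 -0.2406] [-0.2073 -0.0072  0.    ]
17 [0.491 0.225 0.245] -19.1 rel [-0.0027  0.0767 -0.3049] [-0.237  -0.0083 -0.    ]
18 [0.46  0.209 0.245] -24.4 rel [-0.0028  0.0802 -0.3756] [-0.2666 -0.0093 -0.    ]
```

play_rows:
  commands:
    - [0.016,0.056,0.043,-0.034,-0.002,-0.004,1]
    - [0.016,0.097,0.079,-0.064,-0.003,-0.004,1]
    - [0.015,0.134,0.107,-0.094,-0.003,-0.004,1]
    - [0.014,0.166,0.129,-0.123,-0.004,-0.004,1]
    - [0.013,0.194,0.145,-0.153,-0.005,-0.004,1]
    - [0.013,0.217,0.154,-0.182,-0.006,-0.004,1]
    - [0.012,0.234,0.157,-0.212,-0.007,-0.004,1]
    - [0.012,0.246,0.153,-0.242,-0.008,-0.004,1]
    - [0.012,0.252,0.144,-0.271,-0.009,-0.004,1]
    - [0.012,0.252,0.144,-0.271,-0.009,-0.004,1]

```text
time: 17.35
position: [0.6144, 0.3225, 0.2432]
orientation: [1.684, -1.535, 1.873]
contact_force: [-0.0, 0.7, -2.6]
gripper_width: 0.062
grasp_force: 57.2
```

play_rows:
  commands:
    - [0,0.012,-0.01,-0.03,-0.001,0,1]
    - [-0.001,0.023,-0.029,-0.059,-0.002,0,1]
    - [-0.001,0.035,-0.055,-0.089,-0.003,0,1]
    - [-0.002,0.045,-0.09,-0.118,-0.004,0,1]
    - [-0.002,0.055,-0.133,-0.148,-0.005,0,1]
    - [-0.002,0.064,-0.183,-0.178,-0.006,0,1]
    - [-0.003,0.071,-0.24,-0.207,-0.007,0,1]
    - [-0.003,0.077,-0.305,-0.237,-0.008,0,1]
    - [-0.003,0.08,-0.376,-0.267,-0.009,0,1]
    - [-0.003,0.08,-0.376,-0.267,-0.009,0,1]
    - [-0.003,0.08,-0.376,-0.267,-0.009,0,1]

```text
time: 18.73
position: [0.46, 0.2096, 0.2451]
orientation: [1.569, -1.536, 1.149]
contact_force: [-0.5, -0.3, -1.1]
gripper_width: 0.0623
grasp_force: 57.2
```

```bash
python3 - <<'E'
from h import *
s=r.read_state();print(s["position"],s["q"].round(3),s["time"],s["contact_force"],s["grasp_force"],Ro.from_euler("xyz",s["orientation"]).as_matrix().round(3))
rel((.460,.209,.12),target(-25,0,178.5))
E
```

```text
[0.45997427 0.20960788 0.24510468] [ 0.924 -0.253 -1.08  -0.827 -1.348  3.106] 18.725 [-0.46134721 -0.29276984 -1.14477708] 57.18433644622564 [[ 0.014 -0.411  0.911]
 [ 0.032 -0.911 -0.411]
 [ 0.999  0.035  0.   ]]
rel [-0.2501 -0.0077  0.0005] [-0.0039 -0.0001  0.0029]
```

play_rows:
  commands:
    - [-0.05,-0.004,0,-0.004,0,0.002,1]
    - [-0.1,-0.0077,0,-0.004,0,0.004,1]
    - [-0.15,-0.0077,0,-0.004,0,0.004,1]
    - [-0.2,-0.0077,0,-0.004,0,0.004,1]
    - [-0.23,-0.0077,0,-0.004,0,0.004,1]
    - [-0.24,-0.0077,0,-0.004,0,0.004,1]
    - [-0.24,-0.0077,0,-0.004,0,0.004,1]
    - [-0.24,-0.0077,0,-0.004,0,0.004,1]
    - [-0.24,-0.0077,0,-0.004,0,0.004,1]

```text
time: 19.85
position: [0.4592, 0.2095, 0.1256]
orientation: [1.54, -1.549, 1.164]
contact_force: [0.3, -0.1, -3.1]
gripper_width: 0.0621
grasp_force: 57.2
```

```bash
python3 - <<'E'
from h import *
s=r.read_state();print(s["position"],s["q"].round(3),s["time"],s["contact_force"],s["grasp_force"],Ro.from_euler("xyz",s["orientation"]).as_matrix().round(3))
out=[]
for n in("scene","side"):
    im=r.grab_frame(n);np.save("p_"+n+".npy",im)
    u,v=map(int,proj(n,(.437,.22,.09)));x0=u-30;y0=v-35
    cr=im[y0:y0+65,x0:x0+60];out.append(cv2.resize(cr,(390,422),interpolation=2));print(n,x0,y0,"x6.5",np.round(proj(n,(.437,.22,.042)),1), "exp rim",np.round(proj(n,(.437,.22,s["position"][2]-.0377)),1),"exp base",np.round(proj(n,(.437,.22,s["position"][2]+.0543)),1))
cv2.imwrite("pics/j.png",np.hstack(out)[:,:,::-1])
E
```

```text
[0.45917025 0.20949499 0.12561059] [ 0.927  0.251 -1.025 -1.28  -1.365  3.117] 19.85 [ 0.27395968 -0.12562822 -3.14098607] 57.184489108622074 [[ 0.009 -0.423  0.906]
 [ 0.02  -0.906 -0.423]
 [ 1.     0.022  0.001]]
scene 201 107 x6.5 [232.5 153.7] exp rim [231.4 142.7] exp base [228.9 118.9]
side 154 132 x6.5 [186.5 184.1] exp rim [184.2 168. ] exp base [179.1 133.1]
```

View pics/j.png

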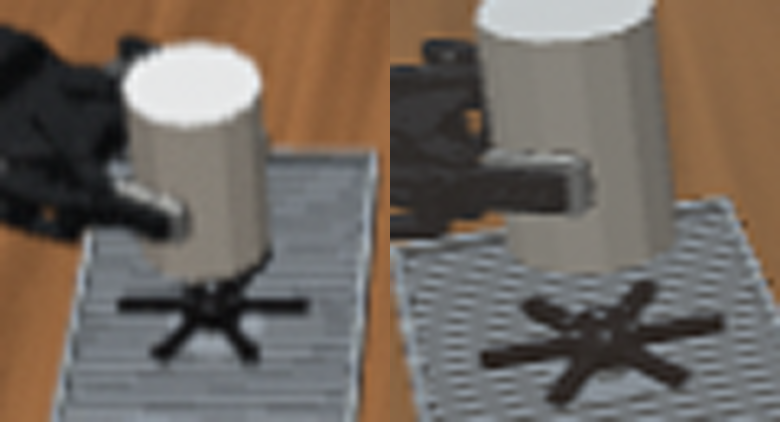

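The inverted tumbler hangs above the star: base ellipse at about (193,85) in the left crop and (567,10) in the right, hub at (210,303) and (600,335). I'll quantify the offset from the base face in both views.

```bash
python3 - <<'E'
from h import *
s=r.read_state();z=s["position"][2]+.0543
for n in("scene","side"):
    im=np.load("p_"+n+".npy");hsv=cv2.cvtColor(im,cv2.COLOR_RGB2HSV)
    u,v=map(int,proj(n,(.437,.22,z)))
    m=((hsv[...,1]<40)&(hsv[...,2]>185)).astype(np.uint8);k=np.zeros_like(m);k[v-20:v+20,u-25:u+25]=m[v-20:v+20,u-25:u+25]
    nn,l,st,c=cv2.connectedComponentsWithStats(k);i=1+np.argmax(st[1:,4])
    print(n,st[i],c[i],"base",ray(n,c[i],z).round(4))
    # star measured now vs tumbler (same view, so calibration error cancels)
    print("  star (0.042)",ray(n,(233.2,153.6) if n=="scene" else (186.3,184.4),.042).round(4))
E
```

```text
scene [220 114  21  12 204] [230.07843137 119.46568627] base [0.441  0.2178 0.1796]
  star (0.042) [0.4392 0.2206 0.042 ]
side [168 129  26   9 183] [180.3715847  133.20218579] base [0.4398 0.2193 0.1796]
  star (0.042) [0.4365 0.2183 0.042 ]
```

play_rows:
  commands:
    - [-0.02,-0.003,-0.005,0,0,0,1]
    - [-0.04,-0.003,-0.005,0,0,0,1]
    - [-0.06,-0.003,-0.005,0,0,0,1]
    - [-0.075,-0.003,-0.005,0,0,0,1]
    - [-0.085,-0.003,-0.005,0,0,0,1]
    - [-0.09,-0.003,-0.005,0,0,0,1]
    - [-0.09,-0.003,-0.005,0,0,0,1]
    - [-0.09,-0.003,-0.005,0,0,0,1]

```text
time: 20.95
position: [0.4569, 0.2107, 0.0799]
orientation: [1.556, -1.548, 1.148]
contact_force: [1.2, -0.7, -3.8]
gripper_width: 0.0622
grasp_force: 57.2
```

play_rows:
  commands:
    - [-0.004,0,0,0,0,0,1]
    - [-0.008,0,0,0,0,0,1]
    - [-0.012,0,0,0,0,0,1]
    - [-0.016,0,0,0,0,0,1]
    - [-0.016,0,0,0,0,0,1]
    - [-0.016,0,0,0,0,0,1]

```text
time: 21.7
position: [0.457, 0.2107, 0.072]
orientation: [1.549, -1.549, 1.155]
contact_force: [-0.4, -1.3, 4.7]
gripper_width: 0.0621
grasp_force: 57.2
```

play_rows:
  commands:
    - [-0.002,0,0,0,0,0,1]
    - [-0.004,0,0,0,0,0,1]
    - [-0.006,0,0,0,0,0,1]
    - [-0.008,0,0,0,0,0,1]
    - [-0.008,0,0,0,0,0,1]
    - [-0.008,0,0,0,0,0,1]

```text
time: 22.45
position: [0.457, 0.2107, 0.0684]
orientation: [1.532, -1.55, 1.172]
contact_force: [-1.7, -0.4, 7.1]
gripper_width: 0.062
grasp_force: 57.3
```

play_rows:
  commands:
    - [-0.001,0,0,0,0,0,1]
    - [-0.001,0,0,0,0,0,1]
    - [-0.001,0,0,0,0,0,1]

```text
time: 22.82
position: [0.457, 0.2107, 0.068]
orientation: [1.527, -1.551, 1.177]
contact_force: [-3.1, -0.8, 8.7]
gripper_width: 0.0623
grasp_force: 57.3
```

play_rows:
  commands:
    - [-0.001,0,0,0,0,0,1]
    - [-0.001,0,0,0,0,0,1]
    - [-0.001,0,0,0,0,0,1]

```text
time: 23.2
position: [0.457, 0.2106, 0.068]
orientation: [1.507, -1.552, 1.196]
contact_force: [-2.8, -0.1, 9.9]
gripper_width: 0.0623
grasp_force: 57.4
```

play_rows:
  commands:
    - [-0.001,0,0,0,0,0,1]
    - [-0.001,0,0,0,0,0,1]
    - [-0.001,0,0,0,0,0,1]

```text
time: 23.58
position: [0.457, 0.2105, 0.0679]
orientation: [1.483, -1.554, 1.22]
contact_force: [-3.3, -2.1, 13.1]
gripper_width: 0.0621
grasp_force: 57.5
```

play_rows:
  commands:
    - [-0.001,0,0,0,0,0,1]
    - [-0.001,0,0,0,0,0,1]
    - [-0.001,0,0,0,0,0,1]
    - [-0.001,0,0,0,0,0,1]
    - [-0.001,0,0,0,0,0,1]

```text
time: 24.2
position: [0.4569, 0.2104, 0.0678]
orientation: [1.457, -1.555, 1.245]
contact_force: [-4.5, -1.2, 14.9]
gripper_width: 0.0622
grasp_force: 57.5
```

```bash
python3 - <<'E'
from h import *
s=r.read_state();print(s["position"],s["q"].round(3),s["time"],s["contact_force"],s["ft_torque"],Ro.from_euler("xyz",s["orientation"]).as_matrix().round(3)[2])
out=[]
for n in("scene","side"):
    im=r.grab_frame(n);u,v=map(int,proj(n,(.42,.22,.06)));out.append(cv2.resize(im[v-35:v+30,u-35:u+30],(390,390),interpolation=2))
    hsv=cv2.cvtColor(im,cv2.COLOR_RGB2HSV);z=.122;u,v=map(int,proj(n,(.437,.22,z)))
    m=((hsv[...,1]<40)&(hsv[...,2]>185)).astype(np.uint8);k=np.zeros_like(m);k[v-15:v+15,u-22:u+22]=m[v-15:v+15,u-22:u+22]
    nn,l,st,c=cv2.connectedComponentsWithStats(k);i=1+np.argmax(st[1:,4]);print(n,st[i],ray(n,c[i],z).round(4))
cv2.imwrite("pics/k.png",np.hstack(out)[:,:,::-1])
E
```

```text
[0.45694769 0.21043401 0.06775024] [ 0.934  0.504 -0.958 -1.471 -1.374  3.117] 24.2 [-4.45763487 -1.15692605 14.86518405] [-0.53586818 -1.98161807 -0.72110335] [1.    0.015 0.002]
scene [222 129  19  13 196] [0.439  0.2175 0.122 ]
side [170 151  26  10 199] [0.4375 0.2194 0.122 ]
```

View pics/k.png

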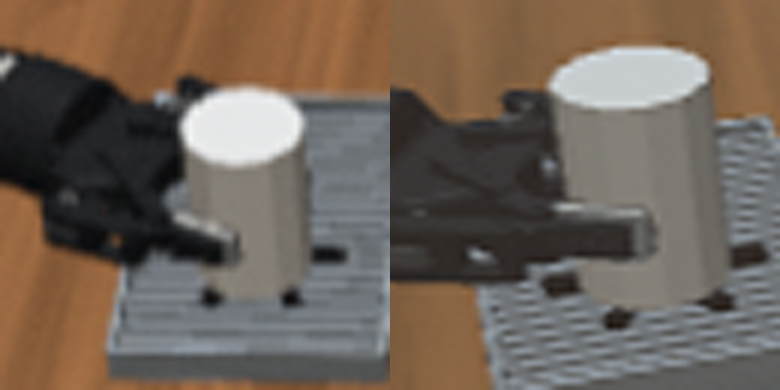

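The tumbler sits upright and mouth-down on the star, with arm tips showing evenly around it. The tool stopped at the predicted stop height with about 17 N, and the gripper shows clear of the tray. Handing in.

```bash
python3 -c "
from bench import r
print(r.job_done())"
```

```text
the job is handed in; nothing more can be done
None
```

I handed the job in with the tumbler held mouth-down and centred on the star to within about 3 mm. By height and force readings the star is on its stop, pressed with about 17 N. The carafe, mug and jar were never approached, and no verdict came back.

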